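# Set the stabiliser foot of a bench instrument on its bearing pad

## Robot

A 6-joint arm with a two-finger parallel gripper is mounted at the origin on the work surface. World frame = base frame: x ahead of the robot, y to its left, z up, the work surface at z = 0. Lengths are in mm, angles in rad, forces in N, time in s.
With the tool pointing down it reaches from about 275 to 750 mm from the base axis. Payload 10.2 kg.
Tool frame: the origin (TCP) lies at the very end of the fingers, on their centre line; the grasp point (between the pads) lies 19 mm behind it; z points along the fingers, y is the line along which they close (so a half turn about z gives the same grasp; the last joint's range is limited). The gripper opens to 85 mm and grips with 20 to 120 N. Pads are 22 mm wide; open, the fingers measure 114 mm over their backs; the gripper's body (76 mm by 85 mm) begins 54 mm behind the grasp point. The pads swing forward as they close: fully open they stand 13 mm farther back than shut.
Start: joints at [-1.351, 0.313, 1.498, -0, 1.331, -0.223], TCP at [224.936, -474.379, 231.294] pointing down, gripper open.
Joint ranges: [-2.94, 2.94], [-0.97, 2.17], [0.19, 2.56], [-1.23, 4.37], [0.02, 3.11], [-2.88, 2.88]. Speed limits (rad/s): [2.39, 2.39, 3.01, 3.14, 3.14, 3.14].

## Interface

Orientations are given as a unit quaternion [w, x, y, z].
In Python, from rig import ctrl gives the robot as it stands.
- The arm moves only by the tool step_arm, never from a script. Its argument "increments" is a list of rows, each a list of 3 entries, a list of its own where there are three numbers: the shift along the tool's x, y, z in cm, then the turn, a rotation vector about the tool's x, y, z in degrees, then the opening in per cent of the stroke, from 0 (shut) to 100 (fully open). A call has 1 to 8 rows; each row is the pose to reach, as a shift and turn from the pose commanded when the call began, along the tool's axes at that moment; what a row does not reach only later rows make up. A row lasts 1/8 s, in which the tool goes at most 62.5 mm and 10.7 degrees, less where a joint would pass 70% of its speed; a pose out of reach is approached as far as the arm can. A call with a gripper value outside its range is refused whole. The fingers move at their own pace and stop on an object; "squeeze" is the grip in N (left out, the last holds). Time passes only in rows, so rows that repeat a pose let the fingers close. It gives the time, the measured TCP pose, the force, the opening and the grip force at its end, in the units of the state.
- ctrl.sense(): the state, without advancing time (a new reading comes with each control period).
- ctrl.capture(name): name is "side" or "top"; returns a dict with "img" (400x640x3 uint8, red, green, blue), "fx", "fy", "cx", "cy" (pixels), "extrinsics" (4x4, takes a point from camera to world coordinates). Camera axes: x right, y down, z forward; pixel columns grow to the right and rows downward; lengths in mm; the calibration is good to about 2 mm. A picture is of the moment at which its call begins. There is no depth.
- ctrl.finish_job(): hands the job in; it is judged then, once.
The state is a dict: "time_s": time; "joints": joint angles; "dq": joint speeds; "tau": joint torques, N m; "eef_pos": TCP position; "ee_rot": TCP orientation; "force": force on the tool from outside, world axes, zero at the start; "wrist_torque": the same for the moment, N m; "grip_width": opening from 0.0 (shut) to 1.0 (fully open); "grip_force": force on a finger pad.
Only numpy, scipy, OpenCV 4.12 (cv2) and the standard library are available. Lean on these libraries where they do the work, as an engineer would, in place of code of your own. Each camera call takes 0.05 s, during which the arm holds its last target. There are 200 camera calls.

## Task

The rubber foot under the instrument's outrigger hangs above the bench. Slide the steel bearing pad with the upright fin along the bench until its square is centred under the foot, then screw the foot down with the six-sided knob until it just touches the pad: stop as soon as you feel it take a light load, without jacking against it, and let go. Leave the other things where they are.

Things in the scene. Friction and masses are not known exactly. Their poses are not given: they have to be found in the camera images.
- instrument: low grey instrument with an aluminium outrigger arm, fixed. Origin on the bench straight under the axis of the foot; x runs along the arm to the case, y left, z up. Case 200 x 260 mm, 98 mm tall, begins 130 mm from the axis; arm 44 mm wide, 50 to 64 mm above the bench, ends 22 mm beyond the axis. A 30 mm collar around the screw rises to 74 mm.
- knob_grip (a point): middle of the black six-sided knob over the arm: 40 mm across its flats, which face this point's x axis and every 60 deg from it, 15 mm up and down from here; 108.5 to 111 mm above the bench at the start. Clockwise from above sinks screw and foot by 1.5 mm/rad; turns at least 4.2 rad, stays where left. Takes 0.06 N m, plus some 0.02 per N of foot pressure; the rubber hub gives 0.2 rad per N m.
- foot: rubber foot, a disc 56 mm across and 8 mm thick on the screw's lower end under the arm; it turns and sinks with the knob. Origin at the centre of its underside, 12.5 to 15 mm above the bench at the start. Once it touches, its pressure grows by some 35 N per radian of the knob.
- pad: loose steel bearing pad, 0.35 to 0.7 kg: a square plate 76 x 76 x 10 mm with a tongue 24 mm wide, 10 mm thick, that runs along the pad's -y to 102 mm from the centre and carries an upright fin. Origin under the square's centre, z up. It goes under the foot with its tongue to the instrument's right (-y).
- pad_top (a point): centre of the upper face of the pad's square, 10 mm above its underside.
- pad_fin (a point): point in the fin of the pad at which to pinch it from above, 40 mm above the pad's underside and 88 mm from the square's centre along the pad's -y. The fin is 14 mm thick (pad x), 28 mm long (pad y), centred on this point, and its top is 55 mm above the bench.
- jar: amber jar with a lid, 64 mm across, 75 mm tall; a bystander; origin under its centre.
- mug: white mug, 76 mm across, 90 mm tall; a bystander; origin under its centre.
- carton: small yellow and green carton, 55 x 75 x 70 mm; a bystander; origin under its centre.
- mouse: black computer mouse, 100 x 58 mm, 29 mm tall; a bystander; origin under its centre.
- wrench: steel wrench lying on the bench; a bystander; origin under its middle.
- spare_foot: spare rubber foot, a disc 56 mm across with a 12 mm stud pointing up, 53 mm tall; a bystander; origin under its centre.
- spare_plate: plain square steel plate 76 x 76 x 10 mm without tongue or fin; a bystander; origin under its centre.
There are look-alikes about, which are no part of the job. Leave any blue or yellow look-alike of the pad alone.

How it is judged (in metres and radians):
On the way, in this order (a step that is already met when the one before it is completed fails the run):
1. the pad lies flat with its square centred under the foot (within 8 mm), the foot still clear of it (horizontal distance between pad_top and foot below 0.008 m and height (world z) of pad below 0.003 m and angle between pad's own z axis and vertical below 0.05 rad and contact force between foot and pad below 0.3 N), for 0.2 s.
2. the foot is screwed down and touches the pad (contact force between foot and pad above 0.5 N), for 0.2 s.
At the end, for the whole second after the job is handed in: The foot rests on the pad with a light load of 0.5 to 12 N, the pad lies flat and still with the centre of its square within 10 mm of the foot's axis, and everything is let go (contact force between foot and pad between 0.5 and 12 N and horizontal distance between pad_top and foot below 0.01 m and angle between pad's own z axis and vertical below 0.05 rad and linear speed of pad below 0.01 m/s); the robot touches nothing.
It fails at once if the foot is jacked against the pad with more than 25 N (contact force between foot and pad above 25 N).
It fails at once if a bystander is moved by more than 20 mm (distance of any of jar, mug, carton, mouse, wrench, spare_foot, spare_plate from where it was at the start of the episode above 0.02 m).
It also fails if it takes over 72 s, if anything falls off the work surface, if the arm or the gripper's body presses on something with over 40 N, if the wrist force passes 120 N, or if a joint passes its speed limit or range.

## Working session

There is one attempt and no reset: what is moved stays moved. The work goes in short steps, Python scripts to look and compute and a tool call to move; the robot and the scene stay as the last step left them, time stands still between calls to the robot, and variables do not carry over. Pictures are saved under pics/ and viewed, at most 10 in all, crops included, and the job is handed in when it is done.

Besides the shell and the picture viewer there is one more tool, called after "Call:" as a command line: name --argument value ..., lists and objects as JSON in quotes. step_arm: Moves the arm, as the interface text tells. Its arguments: {"type":"object","properties":{"increments":{"type":"array"},"squeeze":{"type":"number"}},"required":["increments"]}

```bash
mkdir -p pics; python3 - <<'E'
from rig import ctrl
import cv2,pickle
d={}
for n in("side","top"):
    c=ctrl.capture(n); d[n]=c
    cv2.imwrite(f"pics/{n}0.png",c["img"][:,:,::-1])
    print(n,c["fx"],c["cx"],c["cy"],c["extrinsics"])
pickle.dump(d,open("d0.pkl","wb"))
print(ctrl.sense())
E
```

```text
side 422.27879510863187 317.02078418743713 203.4833466538319 [[-9.58250520e-01 -1.99264250e-01  2.05060231e-01  3.55655834e+02]
 [-2.85805469e-01  6.88673276e-01 -6.66366530e-01  6.80635165e+02]
 [-8.43647417e-03 -6.97153410e-01 -7.16872338e-01  7.26296017e+02]
 [ 0.00000000e+00  0.00000000e+00  0.00000000e+00  1.00000000e+00]]
top 439.9517668197574 326.9913612952163 199.05079403631524 [[ 2.75297160e-03 -9.90339483e-01  1.38636681e-01  4.02395834e+02]
 [-9.99993503e-01 -2.40378995e-03  2.68605403e-03  1.06703635e+02]
 [-2.32685190e-03 -1.38643175e-01 -9.90339667e-01  9.58904913e+02]
 [ 0.00000000e+00  0.00000000e+00  0.00000000e+00  1.00000000e+00]]
{'time_s': 0.1, 'joints': array([-1.35140824e+00,  3.13388819e-01,  1.49834108e+00, -3.04960644e-05,
        1.33099216e+00, -2.23430191e-01]), 'dq': array([-0.00104339,  0.00069184, -0.00224475,  0.00089257, -0.00082006,
       -0.00145842]), 'tau': array([ 2.59043416e-03, -4.12896609e+01, -2.60142893e+01, -1.60088075e-04,
        3.02698267e-03, -6.95124768e-06]), 'eef_pos': array([ 224.87410074, -474.15551738,  230.80251782]), 'ee_rot': array([-5.64732104e-04,  9.75588012e-01,  2.19608088e-01, -1.36683309e-05]), 'force': array([ 0.56859331,  0.67981296, -0.04094917]), 'wrist_torque': array([ 0.00776151, -0.01477352, -0.01705536]), 'grip_force': 0.0, 'grip_width': 1.0027904612673533}
```

View pics/top0.png

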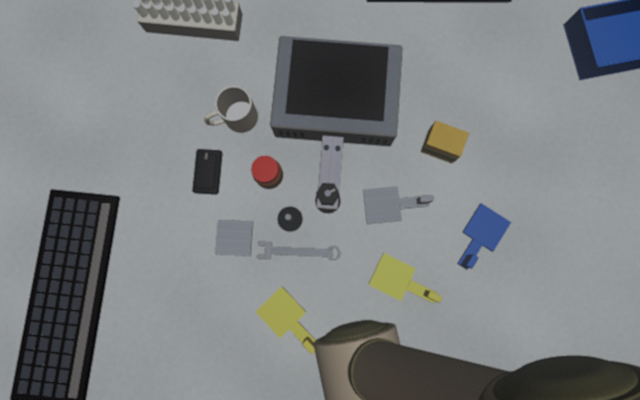

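View pics/side0.png

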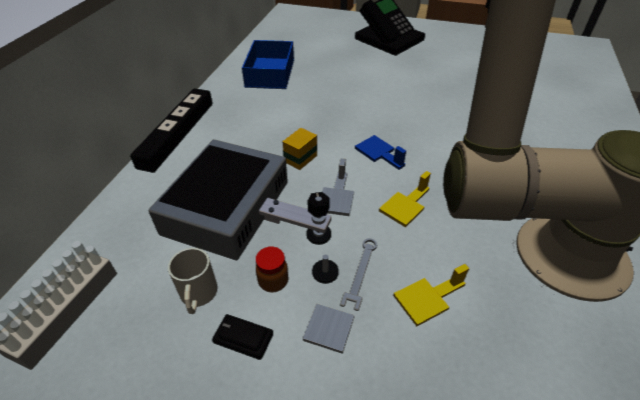

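The top view shows the knob at (328,196), the arm running up to the case, and the candidate pads. Those are the grey finned pad at (382,205), blue at (486,228), yellow at (393,277) and (281,312), and the plain spare plate at (234,238). Only the grey one is steel with a tongue and fin, so it fits. I'll confirm it in an enlarged crop.

```bash
cat > h.py <<'E'
import numpy as np,cv2
def ray(c,uv):
    E=c["extrinsics"]; d=E[:3,:3]@np.array([(uv[0]-c["cx"])/c["fx"],(uv[1]-c["cy"])/c["fy"],1.]); return E[:3,3],d/np.linalg.norm(d)
def plane(c,uv,z):
    o,d=ray(c,uv); return o+d*(z-o[2])/d[2]
def tri(c1,u1,c2,u2):
    (o1,d1),(o2,d2)=ray(c1,u1),ray(c2,u2)
    s=np.linalg.lstsq(np.c_[d1,-d2],o2-o1,rcond=None)[0]
    a,b=o1+s[0]*d1,o2+s[1]*d2; return (a+b)/2,np.linalg.norm(a-b)
def proj(c,p):
    E=c["extrinsics"]; q=E[:3,:3].T@(np.asarray(p,float)-E[:3,3]); return np.array([c["fx"]*q[0]/q[2]+c["cx"],c["fy"]*q[1]/q[2]+c["cy"]])
E
python3 - <<'E'
import pickle,cv2,numpy as np
d=pickle.load(open("d0.pkl","rb"))
a=cv2.resize(d["top"]["img"][130:240,300:450],None,fx=5.3,fy=5.3,interpolation=cv2.INTER_CUBIC)
cv2.imwrite("pics/ct.png",a[:,:,::-1])
b=cv2.resize(d["side"]["img"][150:250,250:370],None,fx=6,fy=6,interpolation=cv2.INTER_CUBIC)
cv2.imwrite("pics/cs.png",b[:,:,::-1])
E
```

```text
(no output)
```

View pics/ct.png

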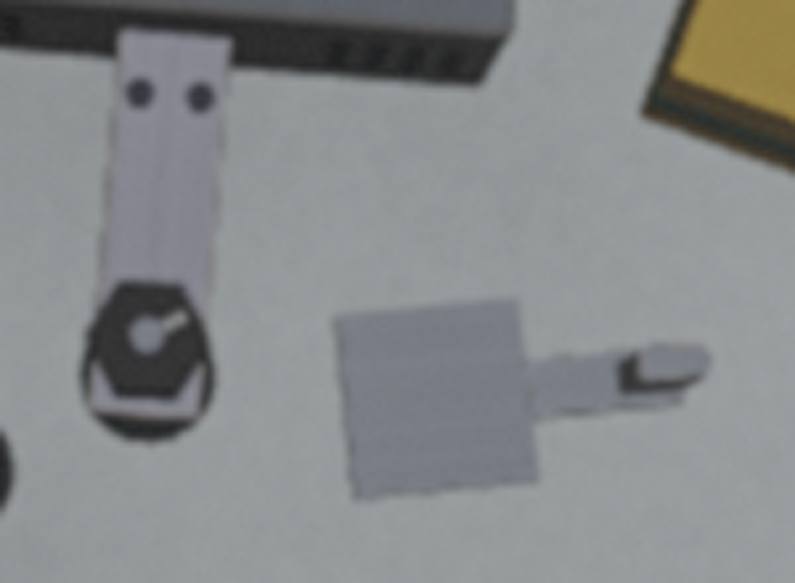

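View pics/cs.png

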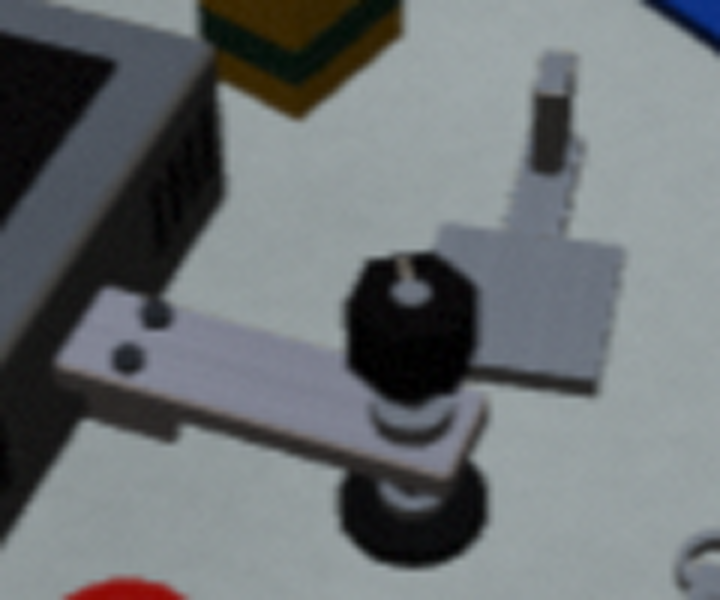

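The crop confirms it. The grey steel pad's square has corners at about (363,190), (398,186), (401,221) and (367,224), and its fin is at (427,198). The hex knob's cap is at (327.7,193) in the top view and (318,199) in the side view. Next I'll measure positions.

```bash
python3 - <<'E'
import pickle,cv2,numpy as np
from h import *
np.set_printoptions(precision=1,suppress=True)
d=pickle.load(open("d0.pkl","rb")); T,S=d["top"],d["side"]
ct=lambda p:(p[0]/5.3+300-.4,p[1]/5.3+130-.4); cs=lambda p:(p[0]/6+250-.4,p[1]/6+150-.4)
# pad
g=T["img"][175:240,345:450].astype(int); print("bench",np.median(g.reshape(-1,3),0),"pad",g[30,37])
img=T["img"].astype(np.float32); f=cv2.GaussianBlur(img[:,:,1],(3,3),0)
b=np.median(g[...,1]);p=np.median(g[25:35,30:45,1])
m=(f<(b+p)/2).astype(np.uint8); m[:175]=0;m[240:]=0;m[:,:355]=0;m[:,450:]=0
sq=cv2.morphologyEx(m,cv2.MORPH_OPEN,np.ones((17,17),np.uint8))
c=max(cv2.findContours(sq,0,2)[0],key=cv2.contourArea)
r=cv2.minAreaRect(c);bx=cv2.boxPoints(r);print(r,bx)
W=np.array([plane(T,q,10) for q in bx]);print(W,W.mean(0),[np.linalg.norm(W[i]-W[i-1]) for i in range(4)])
hc=[ct(q) for q in[(335,318),(518,298),(538,482),(355,500)]]
H=np.array([plane(T,q,10) for q in hc]);print("hand",H,H.mean(0))
e=H[1]+H[2]-H[0]-H[3];print("tongue dir deg",np.degrees(np.arctan2(e[1],e[0])))
sc=[cs(q) for q in[(440,225),(625,247),(597,383)]]
Q=np.array([plane(S,q,10) for q in sc]);print("side",Q)
print("fin top",plane(T,ct((672,362)),55),"fin side",plane(S,cs((558,73)),55),tri(T,ct((672,362)),S,cs((558,73))))
print("knobcap",tri(T,ct((147,335)),S,cs((410,292))))
hx=[(125,282),(182,285),(205,340),(170,398),(117,393),(92,335)]
K=np.array([plane(T,ct(q),125) for q in hx]);k=K.mean(0);print("hex",k,np.linalg.norm(K-k,axis=1),np.degrees(np.arctan2(*(K-k)[:,[1,0]].T)))
print("arm dir",plane(T,ct((175,35)),64),plane(T,ct((140,94)),64)-plane(T,ct((200,97)),64))
# foot circle in side: underside ~ z 13; ellipse of rim
print("foot side",plane(S,cs((413,495)),22),"bottom pt",plane(S,cs((413,566)),14), "top bottom",plane(T,ct((148,440)),20))
E
```

```text
bench [150. 154. 156.] pad [119 123 131]
((382.0, 205.0), (34.0, 36.0), 90.0) [[364. 188.]
 [400. 188.]
 [400. 222.]
 [364. 222.]]
[[559.8  28.5  10. ]
 [560.  -50.2  10. ]
 [485.5 -48.7  10. ]
 [485.3  29.1  10. ]] [522.7 -10.3  10. ] [np.float64(74.47993863703034), np.float64(78.63411837042956), np.float64(74.48003127795026), np.float64(77.79002964634203)]
hand [[556.3  31.1  10. ]
 [564.8 -44.4  10. ]
 [488.7 -51.1  10. ]
 [481.1  23.6  10. ]] [522.7 -10.2  10. ]
tongue dir deg -83.89049056109756
side [[562.6 -43.1  10. ]
 [486.9 -51.5  10. ]
 [480.2  24.9  10. ]]
fin top [531.8 -97.   55. ] fin side [528.2 -97.5  55. ] (array([530. , -97.1,  55.3]), np.float64(3.6326578838501686))
knobcap (array([530.4, 108.2, 126.1]), np.float64(1.2873214256393681))
hex [529.9 107.8 125. ] [22.5 23.2 20.4 23.  22.8 20.5] [  22.4  -31.5  -91.2 -160.1  150.3   86.3]
arm dir [660.7  97.7  64. ] [ 1.2 23.6  0. ]
foot side [529.3 108.6  22. ] bottom pt [521.8 134.1  14. ] top bottom [504.4 108.   20. ]
```

```bash
cat >> h.py <<'E'
from scipy.spatial.transform import Rotation as R
def inc(s,pos,yawy):
    "shift cm / turn deg in tool axes from state s to pos, tool pointing down with its y axis at yawy deg"
    A=R.from_quat(np.roll(s["ee_rot"],-1)); a=np.radians(yawy)
    y=np.array([np.cos(a),np.sin(a),0]);z=np.array([0,0,-1.]);B=R.from_matrix(np.c_[np.cross(y,z),y,z])
    return np.round(A.inv().apply(np.array(pos)-s["eef_pos"])/10,2),np.round((A.inv()*B).as_rotvec(degrees=True),1)
E
python3 - <<'E'
from h import *
from rig import ctrl
s=ctrl.sense();print(inc(s,(531,-97.3,100),6.1))
E
```

```text
(array([ 43.8 , -20.92,  13.11]), array([ -0. ,  -0.1, -70.7]))
```

Call:
step_arm --increments '[[[43.8,-20.9,13.1],[0,0,-70.7],100],[[43.8,-20.9,13.1],[0,0,-70.7],100],[[43.8,-20.9,13.1],[0,0,-70.7],100],[[43.8,-20.9,13.1],[0,0,-70.7],100],[[43.8,-20.9,13.1],[0,0,-70.7],100],[[43.8,-20.9,13.1],[0,0,-70.7],100],[[43.8,-20.9,13.1],[0,0,-70.7],100],[[43.8,-20.9,13.1],[0,0,-70.7],100]]' --squeeze 30

```text
time_s: 1.1
eef_pos: [530.5, -98.1, 100.3]
ee_rot: [-0.0, 0.668, 0.744, -0.0]
force: [0.9, -1.9, 0.3]
grip_width: 1.003
grip_force: 0.0
```

Call:
step_arm --increments '[[[0,0,0],[0,0,0],100],[[0,0,0],[0,0,0],100]]'

```text
time_s: 1.35
eef_pos: [529.2, -100.1, 100.8]
ee_rot: [-0.0, 0.669, 0.744, -0.0]
force: [-0.1, -0.4, 0.1]
grip_width: 1.003
grip_force: 0.0
```

```bash
python3 - <<'E'
from h import *
from rig import ctrl
s=ctrl.sense();print(s["time_s"],s["eef_pos"],inc(s,(531,-97.3,21),6.1))
c=ctrl.capture("top");cv2.imwrite("pics/top1.png",cv2.resize(c["img"][100:260,280:500],None,fx=3.5,fy=3.5)[:,:,::-1])
c=ctrl.capture("side");cv2.imwrite("pics/side1.png",cv2.resize(c["img"][120:260,230:430],None,fx=4,fy=4)[:,:,::-1])
E
```

```text
1.35 [ 529.19620391 -100.11546367  100.84824274] (array([0.26, 0.21, 7.98]), array([-0., -0., -0.]))
```

Call:
step_arm --increments '[[[0.26,0.2,3],[0,0,0],100],[[0.26,0.2,6],[0,0,0],100],[[0.26,0.2,7.5],[0,0,0],100],[[0.26,0.2,8],[0,0,0],100],[[0.26,0.2,8],[0,0,0],100]]'

```text
time_s: 2.08
eef_pos: [531.5, -97.5, 21.6]
ee_rot: [0.0, 0.669, 0.743, 0.0]
force: [-0.4, 0.2, 0.1]
grip_width: 1.001
grip_force: 0.0
```

Call:
step_arm --increments '[[[0,0,0],[0,0,0],0],[[0,0,0],[0,0,0],0],[[0,0,0],[0,0,0],0],[[0,0,0],[0,0,0],0],[[0,0,0],[0,0,0],0],[[0,0,0],[0,0,0],0],[[0,0,0],[0,0,0],0],[[0,0,0],[0,0,0],0]]' --squeeze 30

```text
time_s: 3.08
eef_pos: [531.5, -97.1, 21.2]
ee_rot: [0.0, 0.669, 0.744, 0.0]
force: [2.1, 0.4, 2.5]
grip_width: 0.16
grip_force: 30.0
```

```bash
python3 - <<'E'
from h import *
from rig import ctrl
s=ctrl.sense();z=s["eef_pos"][2]
print(s["time_s"],s["eef_pos"],s["force"],s["wrist_torque"],s["grip_width"],s["grip_force"],inc(s,(523.3,20.3,z),-4.5))
c=ctrl.capture("top");a=c["img"][100:260,280:500]
b=ctrl.capture("side")["img"][120:260,230:430]
cv2.imwrite("pics/g1.png",cv2.resize(np.hstack([a[:140],b]),None,fx=1.9,fy=1.9,interpolation=2)[:,:,::-1])
E
```

```text
3.075 [531.50638619 -97.11593502  21.20456778] [2.10504147 0.44010334 2.51212875] [ 0.0761849  -0.29104566 -0.03495316] 0.15986909849442532 29.999398291110992 (array([11.76,  0.42, -0.  ]), array([ 0. ,  0. , 10.6]))
```

View pics/g1.png

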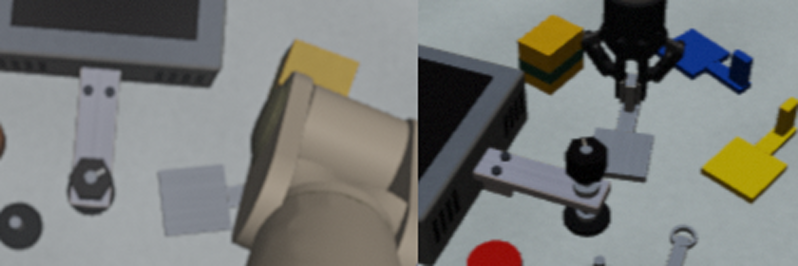

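The fin is gripped: the opening is about 13.6 mm, and the side view shows the fingers on the fin at about (630,85). Now I'll slide the pad under the foot.

Call:
step_arm --increments '[[[1,0.05,0],[0,0,1],0],[[2.7,0.1,0],[0,0,2.5],0],[[4.5,0.15,0],[0,0,4],0],[[6.3,0.2,0],[0,0,5.5],0],[[8.1,0.3,0],[0,0,7],0],[[9.9,0.35,0],[0,0,9],0],[[11.3,0.4,0],[0,0,10],0],[[11.8,0.4,0],[0,0,10.6],0]]'

```text
time_s: 4.18
eef_pos: [522.6, 20.6, 21.2]
ee_rot: [0.0, 0.734, 0.679, -0.0]
force: [-0.3, -7.7, 3.8]
grip_width: 0.162
grip_force: 30.2
```

Call:
step_arm --increments '[[[0,0,0],[0,0,0],0],[[0,0,0],[0,0,0],0]]'

```text
time_s: 4.42
eef_pos: [522.6, 21.0, 21.2]
ee_rot: [-0.0, 0.735, 0.679, 0.0]
force: [-1.4, 0.8, 5.9]
grip_width: 0.159
grip_force: 30.5
```

```bash
python3 - <<'E'
from h import *
from rig import ctrl
import pickle
s=ctrl.sense();z=s["eef_pos"][2]
print(s["time_s"],s["eef_pos"],s["force"],s["wrist_torque"],s["grip_width"],s["grip_force"],inc(s,(523.3,20.3,z),-4.5))
T=ctrl.capture("top");a=T["img"][150:240,280:400]
S=ctrl.capture("side");b=S["img"][140:260,260:380]
pickle.dump((T,S),open("d1.pkl","wb"))
cv2.imwrite("pics/p1.png",np.hstack([cv2.resize(a,(400,300),interpolation=2),cv2.resize(b,(400,400),interpolation=2)[:300]])[:,:,::-1]) if 0 else cv2.imwrite("pics/p1.png",np.vstack([cv2.resize(a,(400,300),interpolation=2),cv2.resize(b[:90],(400,300),interpolation=2)])[:,:,::-1])
E
```

```text
4.425 [522.58217155  21.01326768  21.16353884] [-1.43094858  0.84869462  5.93017981] [ 0.29993785  0.04905149 -0.0052225 ] 0.15934607984129687 30.513398051261902 (array([-0.07,  0.08, -0.  ]), array([-0., -0., -0.]))
```

View pics/p1.png

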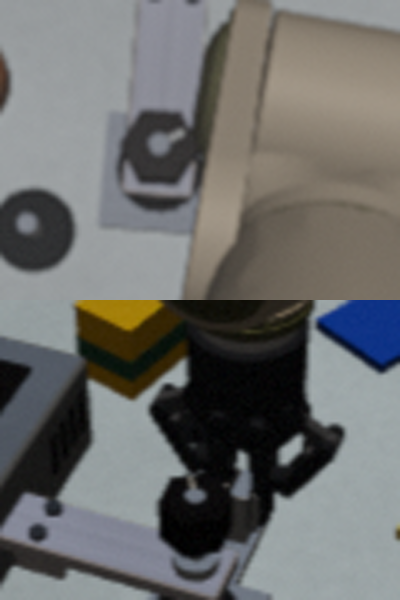

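The pad is under the foot: the square shows around the foot at top-view pixel (325,202). I'll release and raise, then verify.

Call:
step_arm --increments '[[[0,0,0],[0,0,0],50],[[0,0,0],[0,0,0],100],[[0,0,0],[0,0,0],100],[[0,0,0],[0,0,0],100],[[0,0,-3],[0,0,0],100],[[-3,0,-8],[0,0,0],100],[[-9,0,-13],[0,0,0],100],[[-15,0,-15],[0,0,0],100]]'

```text
time_s: 5.52
eef_pos: [512.2, -115.7, 167.2]
ee_rot: [0.001, 0.734, 0.679, 0.001]
force: [-0.8, -0.4, 0.6]
grip_width: 1.001
grip_force: 0.0
```

Call:
step_arm --increments '[[[-3,0,0],[0,0,0],100],[[-3,0,0],[0,0,0],100]]'

```text
time_s: 5.78
eef_pos: [509.3, -146.2, 165.1]
ee_rot: [0.0, 0.735, 0.678, -0.0]
force: [0.5, -0.5, -0.7]
grip_width: 1.001
grip_force: 0.0
```

```bash
python3 - <<'E'
from h import *
from rig import ctrl
import pickle
s=ctrl.sense()
print(s["time_s"],s["eef_pos"],s["force"],s["wrist_torque"],s["joints"])
T=ctrl.capture("top");a=T["img"][150:240,290:410]
S=ctrl.capture("side");b=S["img"][160:250,270:390]
pickle.dump((T,S),open("d2.pkl","wb"))
cv2.imwrite("pics/p2.png",np.hstack([cv2.resize(x,None,fx=3.33,fy=5 and 3.33,interpolation=2) for x in(a,b)])[:,:,::-1])
for y in (115.5,55.5,-4.5): print(y,inc(s,(530.2,108,140),y))
E
```

```text
5.775 [ 509.33541519 -146.16600476  165.05189432] [ 0.46494663 -0.45760583 -0.70221973] [ 0.05760789 -0.01687609 -0.01189556] [-5.00690768e-01  3.84112251e-01  1.57858333e+00 -1.15248853e-04
  1.17874104e+00 -4.18658492e-01]
115.5 (array([25.5, -0. ,  2.5]), array([  -0. ,    0. , -120.2]))
55.5 (array([25.5, -0. ,  2.5]), array([  0. ,   0. , -60.2]))
-4.5 (array([25.5, -0. ,  2.5]), array([ 0. ,  0. , -0.2]))
```

View pics/p2.png

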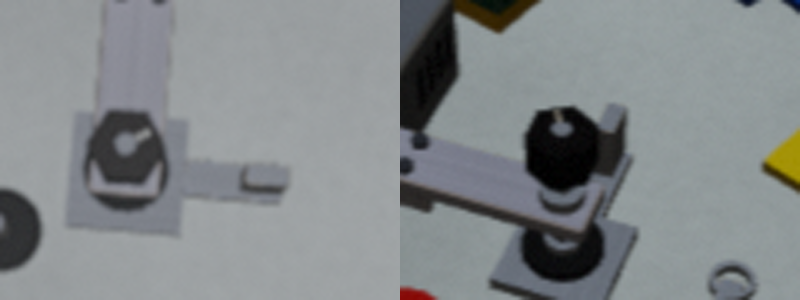

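```bash
python3 - <<'E'
from h import *
import pickle
T,S=pickle.load(open("d2.pkl","rb"))
np.set_printoptions(precision=1,suppress=True)
C=np.array([plane(T,(x/3.33+289.6,y/3.33+149.6),10) for x,y in[(76,112),(187,121),(180,237),(66,227)]])
print(C,C.mean(0))
print("fin top",plane(T,(266/3.33+289.6,177/3.33+149.6),55))
D=np.array([plane(S,((x-400)/3.33+269.6,y/3.33+159.6),10) for x,y in[(637,229),(601,291),(489,281)]])
print(D,(D[0]+D[2])/2)
E
```

```text
[[570.1 141.3  10. ]
 [564.3  68.3  10. ]
 [487.9  73.1  10. ]
 [494.2 147.2  10. ]] [529.1 107.5  10. ]
fin top [521.4  21.1  55. ]
[[487.3  74.4  10. ]
 [496.5 132.1  10. ]
 [568.6 144.5  10. ]] [528.  109.5  10. ]
```

Call:
step_arm --increments '[[[5,0,0],[0,0,-15],100],[[25.5,0,0],[0,0,-120],100],[[25.5,0,0],[0,0,-120],100],[[25.5,0,0],[0,0,-120],100],[[25.5,0,0],[0,0,-120],100],[[25.5,0,0],[0,0,-120],100],[[25.5,0,0],[0,0,-120],100],[[25.5,0,0],[0,0,-120],100]]'

```text
time_s: 6.88
eef_pos: [529.1, 111.1, 164.8]
ee_rot: [-0.0, 0.071, 0.997, 0.0]
force: [-0.2, 0.9, -1.0]
grip_width: 0.997
grip_force: 0.0
```

```bash
python3 - <<'E'
from h import *
from rig import ctrl
s=ctrl.sense()
print(s["time_s"],s["eef_pos"],s["joints"]);print(inc(s,(530.2,108,91),115.5))
E
```

```text
6.875 [529.14970655 111.1393854  164.75813711] [-9.81905001e-03  4.07274521e-01  1.54516565e+00  1.25278997e-04
  1.18991587e+00 -1.43900741e+00]
(array([-0.15, -0.3 ,  7.38]), array([  0. ,  -0. , -33.6]))
```

Call:
step_arm --increments '[[[-0.15,-0.3,1],[0,0,-33.6],100],[[-0.15,-0.3,2],[0,0,-33.6],100],[[-0.15,-0.3,3],[0,0,-33.6],100],[[-0.15,-0.3,3],[0,0,-33.6],100],[[-0.15,-0.3,5],[0,0,-33.6],100],[[-0.15,-0.3,6.5],[0,0,-33.6],100],[[-0.15,-0.3,7.4],[0,0,-33.6],100],[[-0.15,-0.3,7.4],[0,0,-33.6],100]]'

```text
time_s: 7.88
eef_pos: [530.6, 106.6, 90.7]
ee_rot: [-0.0, -0.216, 0.976, 0.0]
force: [0.2, 0.6, 0.5]
grip_width: 1.0
grip_force: 0.0
```

```bash
python3 - <<'E'
from h import *
from rig import ctrl
s=ctrl.sense()
print(s["time_s"],s["eef_pos"],s["joints"],s["wrist_torque"],s["force"]);print(inc(s,(530.2,108,91),115.5))
E
```

```text
7.875 [530.61969224 106.63654596  90.69507938] [-1.82670785e-02  4.99055311e-01  1.62066760e+00  5.08806104e-05
  1.02275026e+00 -2.02507970e+00] [-0.01452036  0.02115361  0.04589259] [0.22501339 0.64582007 0.46367043]
(array([-0.02,  0.14, -0.03]), array([ 0. , -0. , -0.5]))
```

Call:
step_arm --increments '[[[0,0.14,0],[0,0,0],100],[[0,0.14,0],[0,0,0],0],[[0,0.14,0],[0,0,0],0],[[0,0.14,0],[0,0,0],0],[[0,0.14,0],[0,0,0],0],[[0,0.14,0],[0,0,0],0],[[0,0.14,0],[0,0,0],0],[[0,0.14,0],[0,0,0],0]]' --squeeze 25

```text
time_s: 8.88
eef_pos: [530.4, 107.7, 91.3]
ee_rot: [0.0, -0.217, 0.976, -0.0]
force: [-0.0, -0.8, 4.9]
grip_width: 0.467
grip_force: 29.2
```

```bash
cat > rd.py <<'E'
from h import *
from rig import ctrl
np.set_printoptions(precision=3,suppress=True)
s=ctrl.sense();R0=R.from_quat(np.roll(s["ee_rot"],-1)).as_matrix()
print(round(s["time_s"],2),s["eef_pos"],"yawy",np.degrees(np.arctan2(R0[1,1],R0[0,1])),"J6",s["joints"][5],"T",s["wrist_torque"],"F",s["force"],"grip",s["grip_width"]*85,s["grip_force"])
E
python3 rd.py
```

```text
8.88 [530.411 107.747  91.304] yawy 115.01329120032304 J6 -2.023457725935109 T [-0.134  0.035  0.041] F [-0.005 -0.753  4.938] grip 39.67045837215318 29.205797722097486
```

Call:
step_arm --increments '[[[0,0,0.02],[0,0,9],0],[[0,0,0.05],[0,0,18],0],[[0,0,0.07],[0,0,27],0],[[0,0,0.09],[0,0,36],0],[[0,0,0.12],[0,0,45],0],[[0,0,0.14],[0,0,54],0],[[0,0,0.17],[0,0,63],0],[[0,0,0.19],[0,0,72],0]]'

```text
time_s: 9.88
eef_pos: [530.4, 108.0, 89.4]
ee_rot: [0.0, 0.401, 0.916, 0.0]
force: [-1.2, 1.1, 4.4]
grip_width: 0.466
grip_force: 29.6
```

```bash
python3 rd.py
```

```text
9.88 [530.421 107.974  89.421] yawy 42.719244664353994 J6 -0.7617439473667388 T [0.192 0.079 0.042] F [-1.197  1.083  4.388] grip 39.58378676903228 29.603773907292634
```

Call:
step_arm --increments '[[[0,0,0.01],[0,0,4],0],[[0,0,0.02],[0,0,8],0],[[0,0,0.03],[0,0,12],0],[[0,0,0.04],[0,0,15],0]]'

```text
time_s: 10.38
eef_pos: [530.4, 108.1, 89.0]
ee_rot: [0.0, 0.516, 0.857, 0.0]
force: [-0.1, 0.3, 5.8]
grip_width: 0.47
grip_force: 29.6
```

```bash
python3 rd.py
```

```text
10.38 [530.449 108.06   89.008] yawy 27.902117767574417 J6 -0.5031638732373056 T [0.247 0.092 0.046] F [-0.095  0.31   5.814] grip 39.934104690712864 29.553085737861693
```

Call:
step_arm --increments '[[[0,0,0.01],[0,0,3],0],[[0,0,0.01],[0,0,5],0]]'

```text
time_s: 10.62
eef_pos: [530.4, 108.1, 88.9]
ee_rot: [0.0, 0.552, 0.834, 0.0]
force: [0.2, 1.2, 6.0]
grip_width: 0.472
grip_force: 29.5
```

```bash
python3 rd.py
```

```text
10.62 [530.45  108.068  88.903] yawy 22.93989098499467 J6 -0.416532607240406 T [0.269 0.065 0.094] F [0.166 1.199 6.003] grip 40.131501032329346 29.518579363357276
```

Call:
step_arm --increments '[[[0,0,0.01],[0,0,3],0],[[0,0,0.02],[0,0,5],0]]'

```text
time_s: 10.88
eef_pos: [530.5, 108.1, 88.8]
ee_rot: [0.0, 0.588, 0.809, 0.0]
force: [-0.5, 2.5, 5.5]
grip_width: 0.468
grip_force: 29.5
```

```bash
python3 rd.py
```

```text
10.88 [530.497 108.075  88.751] yawy 17.934817303629718 J6 -0.3291911102032093 T [0.227 0.105 0.068] F [-0.542  2.484  5.543] grip 39.81070366957733 29.524831564631313
```

Call:
step_arm --increments '[[[0,0,0.01],[0,0,3],0],[[0,0,0.01],[0,0,5],0]]'

```text
time_s: 11.12
eef_pos: [530.5, 108.1, 88.6]
ee_rot: [0.0, 0.623, 0.782, 0.0]
force: [1.6, 1.8, 5.2]
grip_width: 0.476
grip_force: 29.5
```

```bash
python3 rd.py
```

```text
11.12 [530.49  108.062  88.625] yawy 12.93373503498828 J6 -0.24191978786570312 T [0.273 0.003 0.03 ] F [1.602 1.839 5.174] grip 40.444111191310334 29.539435752667487
```

Call:
step_arm --increments '[[[0,0,0.01],[0,0,3],0],[[0,0,0.02],[0,0,5],0]]'

```text
time_s: 11.38
eef_pos: [530.5, 108.1, 88.5]
ee_rot: [0.0, 0.656, 0.754, 0.001]
force: [0.6, 1.9, 5.8]
grip_width: 0.466
grip_force: 29.5
```

```bash
python3 rd.py
```

```text
11.38 [530.502 108.099  88.479] yawy 7.933648076133779 J6 -0.1546408262032275 T [0.231 0.044 0.048] F [0.579 1.914 5.796] grip 39.64443476548975 29.548810869455338
```

Call:
step_arm --increments '[[[0,0,0.01],[0,0,3],0],[[0,0,0.01],[0,0,5],0]]'

```text
time_s: 11.62
eef_pos: [530.5, 108.1, 88.4]
ee_rot: [0.0, 0.689, 0.725, 0.001]
force: [0.7, 0.6, 4.9]
grip_width: 0.468
grip_force: 29.6
```

```bash
python3 rd.py
```

```text
11.62 [530.512 108.092  88.356] yawy 2.9367909924019195 J6 -0.06743085897716823 T [0.25  0.055 0.006] F [0.674 0.642 4.85 ] grip 39.74404046721436 29.55655542667955
```

Call:
step_arm --increments '[[[0,0,0.01],[0,0,3],0],[[0,0,0.02],[0,0,5],0]]'

```text
time_s: 11.88
eef_pos: [530.6, 108.1, 88.2]
ee_rot: [0.0, 0.72, 0.694, 0.001]
force: [0.9, 1.4, 5.8]
grip_width: 0.469
grip_force: 29.6
```

```bash
python3 rd.py
```

```text
11.88 [530.561 108.109  88.227] yawy -2.0664109661085535 J6 0.019883896303351807 T [ 0.301 -0.012  0.062] F [0.889 1.351 5.784] grip 39.87050727061349 29.566549791488796
```

```bash
cat >> rd.py <<'E'
q=[]
for i in range(5):
    ctrl.capture("top"); q.append(ctrl.sense()["wrist_torque"][2])
q=np.array(q);print("Tz mean",q.mean(),"sd",q.std(),"t",ctrl.sense()["time_s"])
E
python3 rd.py
```

```text
11.88 [530.561 108.109  88.227] yawy -2.0664109661085535 J6 0.019883896303351807 T [ 0.301 -0.012  0.062] F [0.889 1.351 5.784] grip 39.87050727061349 29.566549791488796
Tz mean 0.0389327244727007 sd 0.03953863073367258 t 12.125
```

Call:
step_arm --increments '[[[0,0,0.01],[0,0,3],0],[[0,0,0.01],[0,0,5],0]]'

```text
time_s: 12.38
eef_pos: [530.6, 108.1, 88.1]
ee_rot: [0.0, 0.749, 0.662, 0.001]
force: [0.4, 2.2, 5.9]
grip_width: 0.471
grip_force: 29.6
```

```bash
python3 rd.py
```

```text
12.38 [530.576 108.112  88.102] yawy -7.063192897242977 J6 0.10710360059306766 T [ 0.294 -0.029  0.097] F [0.389 2.179 5.876] grip 40.024936824264934 29.559903431218117
Tz mean 0.04029974565495793 sd 0.016562974356714253 t 12.625
```

Call:
step_arm --increments '[[[0,0,0.01],[0,0,3],0],[[0,0,0.02],[0,0,5],0]]'

```text
time_s: 12.88
eef_pos: [530.6, 108.1, 88.0]
ee_rot: [0.0, 0.778, 0.629, 0.001]
force: [0.1, 2.0, 6.5]
grip_width: 0.469
grip_force: 29.6
```

```bash
python3 rd.py
```

```text
12.88 [530.613 108.112  87.962] yawy -12.064824545596442 J6 0.19440666222976327 T [0.301 0.028 0.08 ] F [0.065 2.019 6.481] grip 39.84415052115782 29.572092771995813
Tz mean 0.024481510099906012 sd 0.026981227211599103 t 13.125
```

Call:
step_arm --increments '[[[0,0,0.01],[0,0,3],0],[[0,0,0.01],[0,0,5],0]]'

```text
time_s: 13.38
eef_pos: [530.7, 108.1, 87.9]
ee_rot: [0.0, 0.804, 0.594, 0.001]
force: [0.8, 1.8, 6.0]
grip_width: 0.469
grip_force: 29.7
```

```bash
python3 rd.py
```

```text
13.38 [530.658 108.106  87.862] yawy -17.064362598145255 J6 0.28163721296522737 T [ 0.348 -0.043  0.117] F [0.759 1.817 5.952] grip 39.877147659551106 29.707278774585575
Tz mean 0.06328346525199978 sd 0.023226561614439985 t 13.625
```

Call:
step_arm --increments '[[[0,0,0.01],[0,0,3],0],[[0,0,0.02],[0,0,5],0]]'

```text
time_s: 13.88
eef_pos: [530.7, 108.1, 87.8]
ee_rot: [0.0, 0.829, 0.559, 0.001]
force: [-0.3, 2.1, 6.5]
grip_width: 0.467
grip_force: 30.2
```

```bash
python3 rd.py
```

```text
13.88 [530.696 108.128  87.751] yawy -22.05741532660666 J6 0.36882165993196137 T [0.356 0.042 0.093] F [-0.263  2.136  6.453] grip 39.72708855224093 30.16248885076493
Tz mean 0.12231481306760528 sd 0.018367032977340613 t 14.125
```

Contact felt: torque rose from about 0.04 to 0.12 N m, which is roughly 4 N on the foot. I'll let go now.

Call:
step_arm --increments '[[[0,0,0],[0,0,0],60],[[0,0,0],[0,0,0],100],[[0,0,0],[0,0,0],100],[[0,0,0],[0,0,0],100],[[0,0,-2],[0,0,0],100],[[0,0,-5],[0,0,0],100],[[0,0,-8],[0,0,0],100],[[0,0,-9],[0,0,0],100]]'

```text
time_s: 15.12
eef_pos: [530.7, 107.8, 178.6]
ee_rot: [0.001, 0.829, 0.559, 0.001]
force: [-0.7, -0.1, 0.1]
grip_width: 0.994
grip_force: 0.0
```

Call:
step_arm --increments '[[[-5,-14,-1],[0,0,0],100],[[-5,-14,-1],[0,0,0],100],[[-5,-14,-1],[0,0,0],100],[[-5,-14,-1],[0,0,0],100],[[-5,-14,-1],[0,0,0],100]]'

```text
time_s: 15.75
eef_pos: [382.5, 113.7, 187.0]
ee_rot: [0.0, 0.829, 0.559, 0.0]
force: [0.6, -0.5, 0.5]
grip_width: 1.001
grip_force: 0.0
```

```bash
python3 - <<'E'
from h import *
from rig import ctrl
s=ctrl.sense();print(s["time_s"],s["eef_pos"],s["force"],s["grip_width"])
a=ctrl.capture("top")["img"][150:240,290:410];b=ctrl.capture("side")["img"][160:250,270:390]
cv2.imwrite("pics/p3.png",np.hstack([cv2.resize(x,None,fx=3.33,fy=3.33,interpolation=2) for x in(a,b)])[:,:,::-1])
E
```

```text
15.75 [382.53640625 113.70447642 186.97706332] [ 0.59370831 -0.48274869  0.53302783] 1.001318554332093
```

View pics/p3.png

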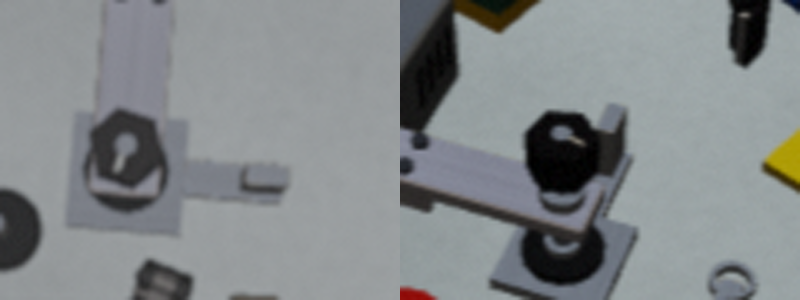

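The knob marker has turned about 137°, the pad corners haven't moved (square around (325,202)), and the gripper is clear. Handing in.

```bash
python3 -c "
from rig import ctrl
print(ctrl.finish_job())"
```

```text
the job is handed in; nothing more can be done
None
```

I centred the pad under the foot to within about 2 mm as measured, screwed the foot down to an estimated 4 N of contact, let go and handed the job in; no verdict came back.

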